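# Lid switch test on a sandwich toaster

## Task

Test the lid switch of the repaired sandwich toaster: with its lid still shut, press the test box's round key, then its square key, then its narrow bar-shaped key, each fully down and up again, one at a time. Then take the toaster's lid by its front handle, raise it to 45 degrees and finish while still holding it there, steady: the lid falls shut if let go, so keep hold of the handle and prop the lid on nothing else. Leave the other things on the bench where they are.

Things in the scene. Friction and masses are not known exactly. Their poses are not given: they have to be found in the camera images.
- toaster: sandwich toaster that stands fixed on the bench: black lower half 235 mm deep (its x), 220 mm wide (its y) and 60 mm high, under a steel upper half (the lid). Origin under its centre on the bench; its x points from the handle side to the hinge side, z up.
- lid_hinge (a point): point on the lid's hinge line at mid-width, 110 mm behind the toaster's centre (toaster +x) and 66 mm above the bench; the hinge line runs level along the toaster's y. This point does not move.
- lid_handle (a point): middle of the lid's black tongue handle, 26 mm wide, 20 mm thick, sticking out 53 mm level from the middle of the lid's front, nothing beside or under it. Lid shut: 82 mm above the bench, 262 mm before the hinge line, 16 mm above it; tongue goes on 28 mm to its tip. At lid angle a it is (262 cos a - 16 sin a) mm before the hinge line, (262 sin a + 16 cos a) mm above it.
- lid (a joint): lid angle in rad: 0 shut, growing as the handle side goes up; stop at 1.75. 45 degrees = 0.785. The lid is a steel shell 215 x 220 mm, 36 mm thick (top 105 mm above the bench when shut), about 0.4 to 0.7 kg, on a free hinge: it falls shut when let go below about 1.4.
- test_box: grey steel test box, fixed on the bench, 140 mm deep (its x), 210 mm wide (its y), top 55 mm above the bench, with a display at the far (+x) side of its top and a row of three white keys along y, 65 mm apart, 22 mm to the near (-x) side of its centre; which key is where in the row varies. Origin under its centre on the bench, z up.
- round_key_top (a point): centre of the top face of the white round key, 32 mm across, one of the three on the test box; 73.5 mm above the bench when up; it stands 12 mm proud of its black bezel plate.
- round_key (a joint): how far the round key is pushed down, m: 0 up, 0.006 fully down. Sprung: it starts to move at about 1.5 N, is fully down at 5 N, and comes up again when let go.
- square_key_top (a point): centre of the top face of the white square key, 28 x 28 mm, one of the three on the test box; 73.5 mm above the bench when up; it stands 12 mm proud of its black bezel plate.
- square_key (a joint): how far the square key is pushed down, m: 0 up, 0.006 fully down. Sprung: it starts to move at about 1.5 N, is fully down at 5 N, and comes up again when let go.
- bar_key_top (a point): centre of the top face of the white narrow bar-shaped key, 50 mm long and 16 mm wide (long way along the box x), one of the three on the test box; 73.5 mm above the bench when up; it stands 12 mm proud of its black bezel plate.
- bar_key (a joint): how far the bar key is pushed down, m: 0 up, 0.006 fully down. Sprung: it starts to move at about 1.5 N, is fully down at 5 N, and comes up again when let go.
- multimeter: bystander, loose: yellow multimeter, 85 x 180 x 40 mm, lying flat at the robot's left. Origin under its centre.
- screwdriver: bystander, loose: screwdriver 190 mm long, 26 mm thick, lying at the robot's right. Origin under its middle; its x runs to the tip.
- radio: bystander, loose: small opened pocket radio, 110 x 65 mm, 30 mm high, lying on the bench at the robot's right. Origin under its centre.

How it is judged (in metres and radians):
On the way, in this order (a step that is already met when the one before it is completed fails the run):
1. the round key is down, the other keys are up and the lid is shut (value of joint round_key above 0.004 m and value of joint each of square_key, bar_key below 0.002 m and value of joint lid below 0.08 rad), for 0.1 s.
2. the square key is down, the other keys are up and the lid is shut (value of joint square_key above 0.004 m and value of joint each of round_key, bar_key below 0.002 m and value of joint lid below 0.08 rad), for 0.1 s.
3. the bar key is down, the other keys are up and the lid is shut (value of joint bar_key above 0.004 m and value of joint each of round_key, square_key below 0.002 m and value of joint lid below 0.08 rad), for 0.1 s.
4. the fingers hold the lid by its handle, open at 45 degrees (value of joint lid between 0.68 and 0.89 rad and contact force between the fingers and lid above 1 N and distance between the grasp point and lid_handle below 0.06 m), for 0.3 s.
At the end, for the whole second after the job is handed in: Lid still (under 0.1 rad/s) at 45 degrees, give or take 6 (0.68 to 0.89 rad), fingers on it with over 1 N, grasp point within 60 mm of the handle's middle; all keys up (under 2 mm down); multimeter, screwdriver and radio within 30 mm of their starts (all of step 4 and velocity of joint lid between -0.1 and 0.1 rad/s and value of joint each of round_key, square_key, bar_key below 0.002 m and distance of each of multimeter, screwdriver, radio from where it was at the start of the episode below 0.03 m); the arm keeps its last pose, push and grip.
It fails at once if two keys are pushed down at once (both over 3 mm) (value of joint each of round_key, square_key above 0.003 m or value of joint each of square_key, bar_key above 0.003 m or value of joint each of round_key, bar_key above 0.003 m).
It fails at once if a bystander is moved by more than 30 mm (distance of any of multimeter, screwdriver, radio from where it was at the start of the episode above 0.03 m).
It fails at once if a bystander touches the lid (contact force between any of multimeter, screwdriver, radio and lid above 0.2 N).
It also fails if it takes over 59 s, if anything falls off the work surface, if the arm or the gripper's body presses on something with over 40 N, if the wrist force passes 120 N, or if a joint passes its speed limit or range.

## Robot

A 6-joint arm with a two-finger parallel gripper is mounted at the origin on the work surface. World frame = base frame: x ahead of the robot, y to its left, z up, the work surface at z = 0. Lengths are in mm, angles in rad, forces in N, time in s.
With the tool pointing down it reaches from about 350 to 775 mm from the base axis. Payload 7.3 kg.
Tool frame: the origin (TCP) lies midway between the tips of the shut fingers; the grasp point (between the pads) lies 19 mm behind it (bot.tcp_to_grasp is the distance from the TCP to the grasp point, in mm); z points along the fingers, y is the line along which they close (so a half turn about z gives the same grasp; the last joint's range is limited). The gripper opens to 92 mm and grips with 3 to 60 N. Pads are 19 mm wide; open, the fingers measure 130 mm over their backs; the gripper's body (75 mm by 190 mm) begins 47 mm behind the grasp point.
Start: joints at [1.197, 0.342, 1.524, -0, 1.275, -0.146], TCP at [118.547, 511.46, 226.741] pointing down, gripper open.
Joint ranges: [-2.53, 2.53], [-0.77, 2.02], [0.04, 2.7], [-1, 4.14], [0.28, 2.66], [-3.11, 3.11]. Speed limits (rad/s): [2.57, 2.57, 3.14, 3.14, 3.14, 3.14].

## Interface

Orientations are given as [roll, pitch, yaw] about the fixed x, y, z axes, in that order (R = Rz(yaw) Ry(pitch) Rx(roll)).
In Python, from plant import bot, viewer gives the robot as it stands. The module is installed in compiled form; this text tells all that it offers.
- The arm moves only by the shell command python3 -m handwheel 'ROWS'. ROWS is text: rows parted by semicolons, each of 7 numbers parted by spaces: the shift along the tool's x, y, z scaled (see below), then the turn, a rotation vector about the tool's x, y, z scaled (see below), then the opening, from -1 (shut) to 1 (fully open), so that 0 is half open. In form: tx ty tz rx ry rz gripper; .... A call has 1 to 8 rows; each row is the pose to reach, as a shift and turn from the pose commanded when the call began, along the tool's axes at that moment, turning the shorter way round; what a row does not reach only later rows make up. The controller multiplies each number of a shift by 10 cm and each number of a turn by pi rad. A row lasts 1/12 s, in which the tool goes at most 41.7 mm and 7.16 degrees, less where a joint would pass 70% of its speed; a pose out of reach is approached as far as the arm can. A call with a number of a shift or a turn outside -1 to 1 is refused whole. A call with a gripper value outside its range is refused whole. The fingers move at their own pace and stop on an object; the grip force is fixed at half the most. Time passes only in rows, so rows that repeat a pose let the fingers close. It gives the time, the measured TCP pose, the force, the opening and the grip force at its end, in the units of the state.
- bot.get_obs(): the state, without advancing time (a new reading comes with each control period).
- viewer.capture(name): name is "scene" or "top"; returns a dict with "frame" (384x512x3 uint8, red, green, blue), "fov_y" (degrees; the focal length in pixels is half the picture's height over the tangent of half this angle, whatever the lens; pixels are square), "cx", "cy" (the principal point, pixels), "dist_coeffs" ([k1, k2, p1, p2, k3] as OpenCV has them; the pictures are not rectified), "T" (4x4, takes a point from camera to world coordinates). Camera axes: x right, y down, z forward; pixel columns grow to the right and rows downward; lengths in mm; the calibration is good to about 2 mm. A picture is of the moment at which its call begins. There is no depth.
- bot.close_job(): hands the job in; it is judged then, once.
Trained networks look in a picture, given as the dict that the camera call returned (one of the last four; its "shot" number tells which), for a name from the list of things; names that differ only in an ending like _2 or _b are one class to them, and where a whole thing is asked for, a point or a joint stands for the part that bears it (a point fixed in the world has none). Each returns a list of dicts, best first, with "score" (0 to 1); they miss things now and then, are a little off and sometimes report something else, mostly with a low value. They report only what shows in the picture. A call takes as long as a camera call.
- viewer.recognise(target, picture): "centre" ([column, row] in pixels, amid what is visible of it).
- viewer.cut_out(target, picture): "pixels" (384x512 bool, what is visible of it) and "centre" ([column, row] in pixels, amid what is visible of it).
The state is a dict: "time": time; "joint_positions": joint angles; "dq": joint speeds; "tau": joint torques, N m; "tool_pos": TCP position; "tcp_rot": TCP orientation; "contact_force": force on the tool from outside, world axes, zero at the start; "moment": the same for the moment, N m; "grip_width": finger opening in mm; "finger_force": force on a finger pad.
Only numpy, scipy, OpenCV 4.12 (cv2) and the standard library are available. Lean on these libraries where they do the work, as an engineer would, in place of code of your own. Each camera call takes 0.05 s, during which the arm holds its last target. There are 200 camera calls.

## Working session

There is one attempt and no reset: what is moved stays moved. The work goes in short steps, Python scripts to look and compute and a shell command to move; the robot and the scene stay as the last step left them, time stands still between calls to the robot, and variables do not carry over. Pictures are saved under pics/ and viewed, at most 10 in all, crops included, and the job is handed in when it is done.

```bash
mkdir -p pics; python3 - <<'E'
from plant import bot, viewer
import cv2, numpy as np
for n in ("scene","top"):
    p=viewer.capture(n); cv2.imwrite(f"pics/{n}0.png",p["frame"][:,:,::-1])
    print(n,p["fov_y"],p["cx"],p["cy"],p["dist_coeffs"],np.round(p["T"],3).tolist())
    for t in ("round_key_top","square_key_top","bar_key_top","lid_handle","toaster","test_box","lid_hinge"):
        try: print(t,[(np.round(d["centre"],1).tolist(),round(d["score"],2)) for d in viewer.recognise(t,p)[:3]])
        except Exception as e: print(t,e)
o=bot.get_obs(); print(o)
E
```

```text
scene 57.20040836630534 256.3678458029466 189.90616732755086 [0.00358036 0.         0.         0.         0.        ] [[0.651, 0.556, -0.517, 1056.351], [0.759, -0.482, 0.437, -445.899], [-0.006, -0.677, -0.736, 827.916], [0.0, 0.0, 0.0, 1.0]]
round_key_top []
square_key_top [([201.0, 253.8], 0.66)]
bar_key_top [([324.9, 157.2], 0.62)]
lid_handle [([201.3, 252.7], 0.64), ([320.6, 157.8], 0.33)]
toaster [([207.6, 258.8], 0.63)]
test_box [([324.3, 175.8], 0.88)]
lid_hinge [([214.2, 258.1], 0.87), ([85.6, 241.2], 0.52)]
top 57.55051759030434 258.83441679379814 193.2919542248941 [-0.05082783  0.          0.          0.          0.        ] [[-0.007, -0.991, 0.134, 401.91], [-1.0, 0.005, -0.019, -5.531], [0.019, -0.134, -0.991, 1091.492], [0.0, 0.0, 0.0, 1.0]]
round_key_top []
square_key_top []
bar_key_top [([167.1, 185.8], 0.46)]
lid_handle [([328.4, 172.1], 0.97), ([145.5, 184.9], 0.73)]
toaster [([328.6, 171.3], 0.92)]
test_box [([170.4, 179.0], 0.58)]
lid_hinge [([328.0, 170.4], 0.67)]
{'time': 0.8, 'joint_positions': array([ 1.19699160e+00,  3.41979688e-01,  1.52410533e+00,  7.23958911e-06,
        1.27540225e+00, -1.45962794e-01]), 'dq': array([ 0.00027112,  0.0013034 ,  0.00049437, -0.0020865 ,  0.00140313,
       -0.00021176]), 'tau': array([ 6.05729529e-04, -4.31109846e+01, -2.44464022e+01,  7.19042472e-02,
        4.82771150e-02,  5.97856570e-06]), 'tool_pos': array([118.54779202, 511.45694471, 226.74919453]), 'tcp_rot': array([3.14148738e+00, 8.47534996e-06, 2.91374861e+00]), 'contact_force': array([-0.59966626,  0.34804498, -0.01269218]), 'moment': array([ 0.02134765, -0.01695714, -0.02475518]), 'finger_force': 0.0, 'grip_width': 91.53263185172351}
```

```bash
python3 -c "
import cv2
cv2.imwrite('pics/top0b.png',cv2.resize(cv2.imread('pics/top0.png')[80:330,90:440],None,fx=2.28,fy=2.28,interpolation=cv2.INTER_CUBIC))"
```

```text
(no output)
```

View pics/top0b.png

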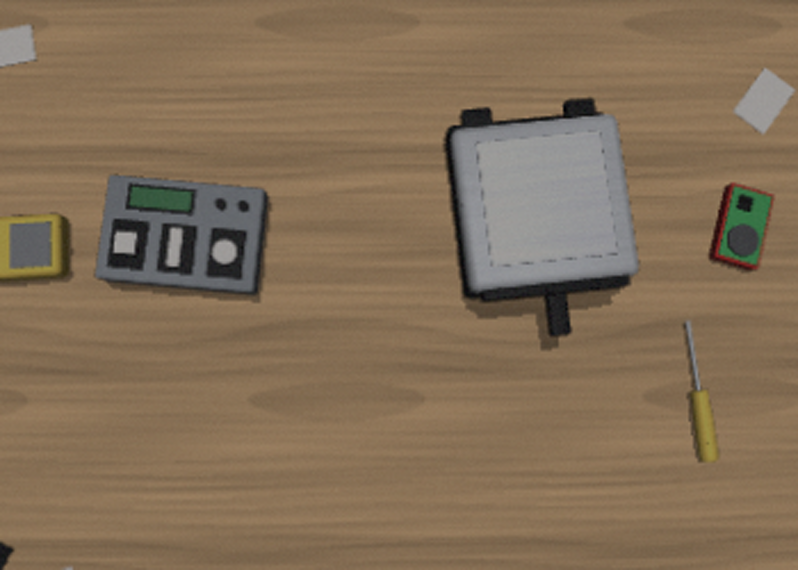

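View pics/scene0.png

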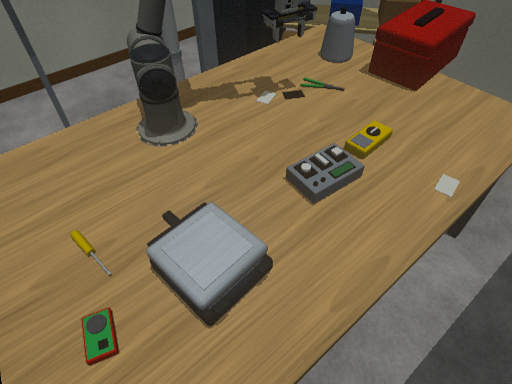

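The top picture (2.28x crop) shows the test box with square (125,243), bar (175,248) and round (224,252) keys. The toaster's handle runs from about (553,292) to its tip at (562,334). The multimeter is left of the box, and the screwdriver and radio are well right of the toaster. Next I'll turn these into positions.

```bash
cat > h.py <<'E'
import numpy as np, cv2
from scipy.spatial.transform import Rotation as R
def ray(p,uv,z):
    f=p["frame"].shape[0]/2/np.tan(np.radians(p["fov_y"])/2)
    K=np.array([[f,0,p["cx"]],[0,f,p["cy"]],[0,0,1]])
    n=cv2.undistortPoints(np.array([[uv]],float),K,np.array(p["dist_coeffs"]))[0,0]
    T=np.array(p["T"]); d=T[:3,:3]@[n[0],n[1],1]; o=T[:3,3]
    return o+d*(z-o[2])/d[2]
def full(x,y): return np.array([x,y])/2.28+[90,80]-0.28
def rows(target,rot_target,o):
    """shift/turn numbers from the present measured pose"""
    Rc=R.from_euler('xyz',o["tcp_rot"])
    s=Rc.inv().apply(np.array(target)-o["tool_pos"])/100
    t=(Rc.inv()*R.from_euler('xyz',rot_target)).as_rotvec()/np.pi
    return np.round(s,3),np.round(t,4)
E
python3 - <<'E'
from h import *; from plant import bot,viewer
p=viewer.capture("top"); g=p["frame"].astype(int)
m=(g.min(2)>150).astype(np.uint8)
for n,(x,y) in dict(square=(125,243),bar=(175,248),round=(224,252)).items():
    u,v=full(x,y).astype(int); sub=g[v-10:v+11,u-9:u+10].min(2)
    w=np.clip(sub-130,0,60); c,l,s,ce=cv2.connectedComponentsWithStats((w>0).astype(np.uint8))
    k=l[10,9]; mm=(l==k)*w; yy,xx=np.mgrid[v-10:v+11,u-9:u+10]
    uv=[(xx*mm).sum()/mm.sum(),(yy*mm).sum()/mm.sum()]
    print(n,np.round(uv,1),s[k],np.round(ray(p,uv,73.5),1))
for n,(x,y),z in [("tip",(562,334),82),("root",(553,293),82),("lidFL",(466,290),95),("lidFR",(636,275),95),("lidBL",(450,130),95),("lidBR",(612,118),95),("boxFL",(98,275),55),("boxFR",(254,292),55),("boxBL",(109,177),55),("boxBR",(266,188),55)]:
    print(n,np.round(ray(p,full(x,y),z),1))
h=viewer.cut_out("lid_handle",p); q=h[0]["pixels"]; ys,xs=np.nonzero(q); print(h[0]["score"],xs.min(),xs.max(),ys.min(),ys.max(),q.sum())
# dark tongue centroid per row
for r in range(208,229):
    u=np.arange(318,350); d=np.clip(70-g[r,318:350].mean(1),0,None); print(r, round((u*d).sum()/max(d.sum(),1),1), int((d>0).sum()), end='; ')
E
```

```text
square [144.2 185.8] [ 5  6 10  9 78] [563.5 312.   73.5]
bar [165.9 187.9] [ 7  2  6 17 68] [557.1 247.7  73.5]
round [188.  189.9] [ 6  6  9  9 70] [550.8 182.7  73.5]
tip [ 441.1 -248.8   82. ]
root [ 493.5 -239.1   82. ]
lidFL [ 496.8 -125.9   95. ]
lidFR [ 514.6 -343.5   95. ]
lidBL [ 704.8 -109.7   95. ]
lidBR [ 721.3 -322.5   95. ]
boxFL [522.8 350.8  55. ]
boxFR [499.6 146.   55. ]
boxBL [654.1 341.7  55. ]
boxBR [637.9 132.2  55. ]
0.6 288 369 130 227 5810
208 330.9 30; 209 328.1 22; 210 328.6 21; 211 332.6 13; 212 333.5 11; 213 333.6 10; 214 333.5 12; 215 333.5 15; 216 333.4 15; 217 333.6 15; 218 333.7 14; 219 334.2 11; 220 334.3 12; 221 334.6 10; 222 334.4 10; 223 334.4 11; 224 334.6 12; 225 334.5 14; 226 333.9 11; 227 332.4 7; 228 332.0 1;
```

```bash
m='python3 -m handwheel'
python3 -m handwheel '-.33 -.15 .07 0 0 0 -1; -.66 -.3 .14 0 0 0 -1; -.99 -.445 .23 0 0 0 -1; -.99 -.445 .23 0 0 0 -1' >/dev/null
python3 -m handwheel '-.33 -.15 .07 0 0 0 -1; -.66 -.3 .14 0 0 0 -1; -.99 -.445 .23 0 0 0 -1; -.99 -.445 .23 0 0 0 -1' >/dev/null
python3 -m handwheel '-.33 -.15 .07 0 0 0 -1; -.66 -.3 .14 0 0 0 -1; -.99 -.445 .23 0 0 0 -1; -.99 -.445 .23 0 0 0 -1' >/dev/null
python3 -m handwheel '-.33 -.15 .07 0 0 0 -1; -.66 -.3 .14 0 0 0 -1; -.99 -.445 .23 0 0 0 -1; -.99 -.445 .23 0 0 0 -1'
python3 -m handwheel '-.33 -.15 .07 0 0 0 -1; -.66 -.3 .14 0 0 0 -1; -.99 -.445 .23 0 0 0 -1; -.99 -.445 .23 0 0 0 -1; -.99 -.445 .23 0 0 0 -1; -.99 -.445 .23 0 0 0 -1'
python3 - <<'E'
from h import *; from plant import bot
o=bot.get_obs(); print(rows([550.8,182.7,85],[np.pi,0,np.pi-.098],o), o["joint_positions"])
E
```

```text
time: 2.23
tool_pos: [467.7, 246.0, 133.5]
tcp_rot: [-3.141, 0.001, 2.91]
contact_force: [0.4, 0.0, 0.6]
grip_width: 0.4
finger_force: 0.0
time: 2.73
tool_pos: [549.6, 183.9, 111.6]
tcp_rot: [3.141, -0.001, 2.914]
contact_force: [-0.3, 0.7, -0.6]
grip_width: 0.6
finger_force: 0.0
(array([-0.015, -0.009,  0.266]), array([ 0.0001, -0.0004, -0.0414])) [ 1.90313008e-01  5.51268198e-01  1.52467493e+00  7.08712508e-04
  1.06674777e+00 -1.15284326e+00]
```

```bash
python3 -m handwheel '-.015 -.01 .13 0 0 -.02 -1; -.015 -.01 .27 0 0 -.041 -1; -.015 -.01 .27 0 0 -.041 -1; -.015 -.01 .27 0 0 -.041 -1'
python3 -m handwheel '0 0 .1 0 0 0 -1; 0 0 .14 0 0 0 -1; 0 0 .17 0 0 0 -1; 0 0 .17 0 0 0 -1; 0 0 .17 0 0 0 -1; 0 0 .17 0 0 0 -1'
python3 - <<'E'
from plant import viewer; import cv2
p=viewer.capture("scene"); cv2.imwrite("pics/s1.png",cv2.resize(p["frame"][90:240,240:420,::-1],None,fx=4,fy=4,interpolation=cv2.INTER_CUBIC))
E
```

```text
time: 3.07
tool_pos: [550.5, 182.9, 84.9]
tcp_rot: [-3.142, -0.001, 3.042]
contact_force: [0.0, -0.6, -0.0]
grip_width: 0.3
finger_force: 0.0
time: 3.57
tool_pos: [552.0, 182.2, 68.3]
tcp_rot: [3.141, 0.001, 3.042]
contact_force: [-0.7, 3.9, 4.7]
grip_width: 0.2
finger_force: 2.2
```

View pics/s1.png

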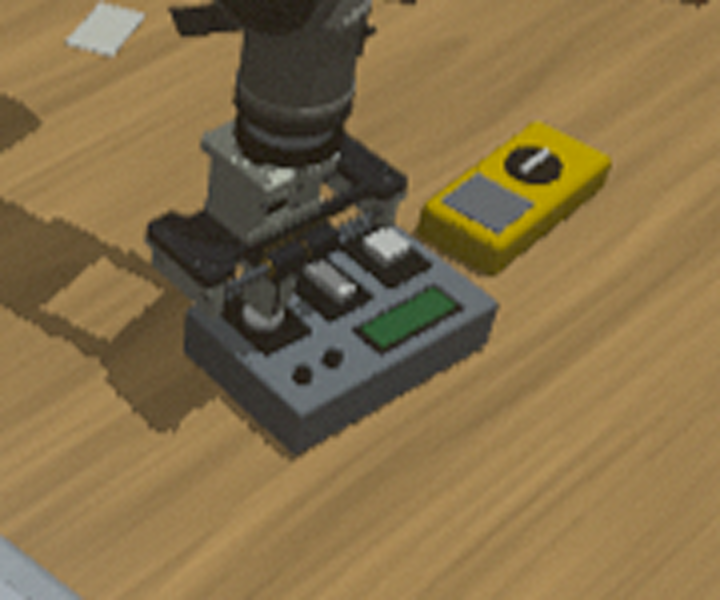

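The picture shows the closed fingers on the round key, at about (265,305) in the crop, with the bar and square keys untouched. A 4.7 N reading means it is down about 5.5 mm. Next are square, then bar.

```bash
python3 -m handwheel '0 0 -.35 0 0 0 -1; 0 0 -.35 0 0 0 -1; 0 .33 -.35 0 0 0 -1; 0 .65 -.35 0 0 0 -1; 0 .65 -.35 0 0 0 -1'
python3 -m handwheel '0 .33 0 0 0 0 -1; 0 .65 0 0 0 0 -1; 0 .65 .18 0 0 0 -1; 0 .65 .18 0 0 0 -1; 0 .65 .18 0 0 0 -1'
python3 -m handwheel '0 0 .1 0 0 0 -1; 0 0 .14 0 0 0 -1; 0 0 .17 0 0 0 -1; 0 0 .17 0 0 0 -1; 0 0 .17 0 0 0 -1; 0 0 .17 0 0 0 -1; 0 0 .17 0 0 0 -1'
python3 -m handwheel '0 0 -.35 0 0 0 -1; 0 0 -.35 0 0 0 -1; 0 -.33 -.35 0 0 0 -1; 0 -.65 -.35 0 0 0 -1; 0 -.65 -.18 0 0 0 -1; 0 -.65 -.18 0 0 0 -1'
python3 -m handwheel '0 0 .1 0 0 0 -1; 0 0 .14 0 0 0 -1; 0 0 .18 0 0 0 -1; 0 0 .18 0 0 0 -1; 0 0 .18 0 0 0 -1; 0 0 .18 0 0 0 -1; 0 0 .18 0 0 0 -1'
```

```text
time: 4.03
tool_pos: [558.5, 250.2, 102.9]
tcp_rot: [3.14, 0.001, 3.045]
contact_force: [-1.4, -0.4, -0.1]
grip_width: 0.4
finger_force: 0.0
time: 4.45
tool_pos: [563.6, 310.0, 83.4]
tcp_rot: [-3.139, -0.003, 3.043]
contact_force: [0.1, -0.3, 0.1]
grip_width: 0.7
finger_force: 0.0
time: 5.03
tool_pos: [565.1, 310.2, 68.3]
tcp_rot: [-3.141, 0.001, 3.042]
contact_force: [0.5, -2.8, 4.3]
grip_width: 0.3
finger_force: 2.2
time: 5.53
tool_pos: [556.7, 244.7, 83.6]
tcp_rot: [-3.141, -0.004, 3.04]
contact_force: [-1.1, -0.2, -0.6]
grip_width: 0.7
finger_force: 0.0
time: 6.12
tool_pos: [558.3, 247.0, 68.1]
tcp_rot: [3.141, 0.001, 3.043]
contact_force: [-1.1, -0.3, 4.6]
grip_width: 0.4
finger_force: 2.3
```

All three keys registered 4.3–4.7 N. Next I travel up and over to the front of the toaster.

```bash
python3 -m handwheel '0 0 -.4 0 0 0 -1; 0 0 -.8 0 0 0 -1; .08 -.4 -1 0 0 0 -1; .17 -.8 -1 0 0 0 -1; .17 -.92 -1 0 0 0 -1' >/dev/null
python3 -m handwheel '.06 -.36 -.2 0 0 0 1; .12 -.7 -.4 0 0 0 1; .17 -.92 -.5 0 0 0 1' >/dev/null
python3 -m handwheel '.06 -.36 0 0 0 0 1; .12 -.7 0 0 0 0 1; .17 -.92 0 0 0 0 1' >/dev/null
python3 -m handwheel '.06 -.36 0 0 0 0 1; .12 -.7 0 0 0 0 1; .17 -.92 0 0 0 0 1' >/dev/null
python3 -m handwheel '.06 -.36 0 0 0 0 1; .12 -.7 0 0 0 0 1; .17 -.92 0 0 0 0 1; .17 -.92 0 0 0 0 1; .17 -.92 0 0 0 0 1; .17 -.92 0 0 0 0 1'
python3 - <<'E'
from h import *; from plant import bot,viewer
o=bot.get_obs(); H=np.array([465,-241,82.]); th=np.radians(30); yaw=.078
z=np.array([np.sin(th)*np.cos(yaw),np.sin(th)*np.sin(yaw),-np.cos(th)])
print(o["joint_positions"]); print(rows(H+(19-80)*z,[np.pi,th,np.pi+yaw],o))
E
```

```text
time: 7.78
tool_pos: [428.3, -202.4, 217.4]
tcp_rot: [3.141, -0.0, 3.043]
contact_force: [-0.1, -0.4, -0.6]
grip_width: 90.6
finger_force: 0.0
[-6.03841999e-01  2.56956900e-01  1.67307130e+00  7.55414061e-04
  1.21219317e+00 -2.07591994e+00]
(array([-0.103, -0.403,  0.826]), array([-0.0145, -0.1663, -0.0551]))
```

```bash
python3 -m handwheel '-.05 -.2 0 -.003 -.035 -.011 1; -.1 -.4 0 -.006 -.07 -.022 1; -.1 -.4 .2 -.009 -.105 -.033 1; -.1 -.4 .4 -.012 -.14 -.044 1; -.1 -.4 .6 -.0145 -.1663 -.055 1; -.1 -.4 .7 -.0145 -.1663 -.055 1; -.1 -.4 .7 -.0145 -.1663 -.055 1; -.1 -.4 .7 -.0145 -.1663 -.055 1'
python3 - <<'E'
from h import *; from plant import bot,viewer
o=bot.get_obs(); H=np.array([465,-241,82.]); th=np.radians(30); yaw=.078
z=np.array([np.sin(th)*np.cos(yaw),np.sin(th)*np.sin(yaw),-np.cos(th)])
print(o["joint_positions"]); print(rows(H+19*z,[np.pi,th,np.pi+yaw],o))
p=viewer.capture("scene"); cv2.imwrite("pics/s2.png",cv2.resize(p["frame"][100:300,60:310,::-1],None,fx=3,fy=3,interpolation=cv2.INTER_CUBIC))
p=viewer.capture("top"); cv2.imwrite("pics/t2.png",cv2.resize(p["frame"][110:260,260:400,::-1],None,fx=4,fy=4,interpolation=cv2.INTER_CUBIC))
E
```

```text
time: 8.45
tool_pos: [437.7, -241.2, 152.1]
tcp_rot: [3.141, 0.512, -3.063]
contact_force: [0.2, 0.0, 0.6]
grip_width: 92.1
finger_force: 0.0
[-0.93422035  0.23478585  2.05797686  0.70999437  0.69134273 -3.1051739 ]
(array([ 0.104, -0.02 ,  0.934]), array([ 0.0003, -0.0038,  0.0001]))
```

View pics/s2.png

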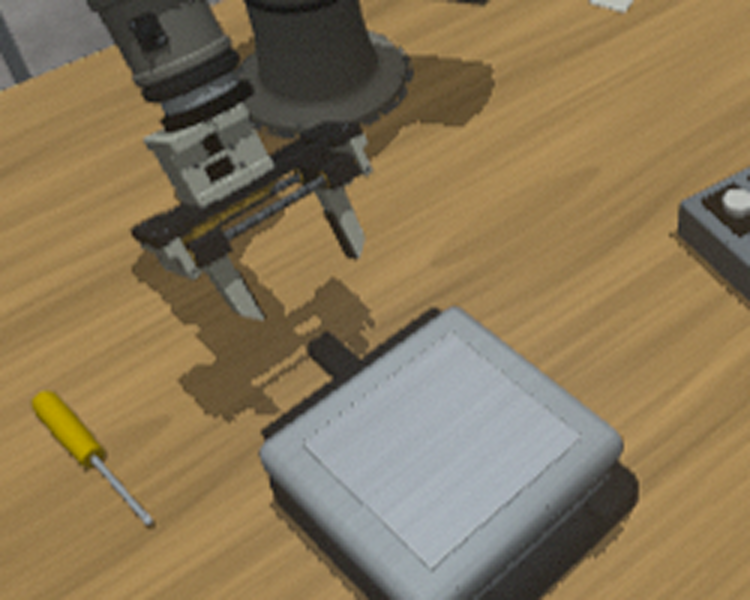

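View pics/t2.png

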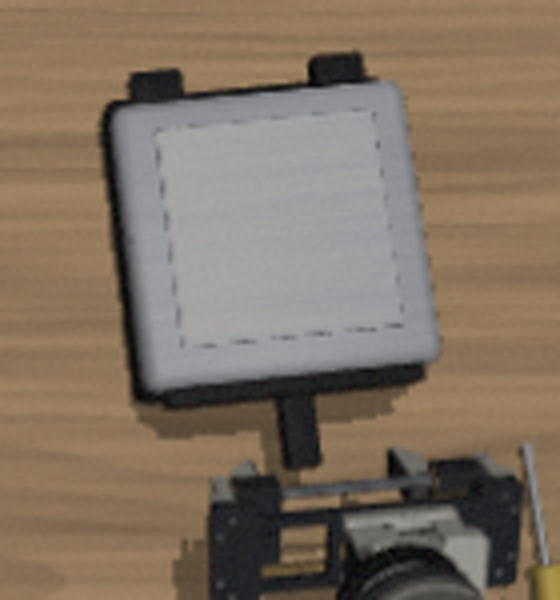

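The scene picture shows the open gripper pointing at the tongue, whose tip is at about (320,350) in the crop, with the screwdriver well clear. In the top crop the tongue runs from (291,400) to (304,466). Joint 6 is at its limit, so I'll back off and turn the tool half round, which gives the same grasp.

```bash
python3 -m handwheel '0 0 -.4 0 0 0 1; 0 0 -.8 0 0 .04 1; 0 0 -.8 0 0 .08 1; 0 0 -.8 0 0 .12 1; 0 0 -.8 0 0 .16 1; 0 0 -.8 0 0 .2 1; 0 0 -.8 0 0 .24 1; 0 0 -.8 0 0 .28 1' >/dev/null
python3 -m handwheel '0 0 0 0 0 .04 1; 0 0 0 0 0 .08 1; 0 0 0 0 0 .12 1; 0 0 0 0 0 .16 1; 0 0 0 0 0 .2 1; 0 0 0 0 0 .24 1; 0 0 0 0 0 .28 1; 0 0 0 0 0 .3 1' >/dev/null
python3 -m handwheel '0 0 0 0 0 .04 1; 0 0 0 0 0 .08 1; 0 0 0 0 0 .12 1; 0 0 0 0 0 .16 1; 0 0 0 0 0 .2 1; 0 0 0 0 0 .24 1; 0 0 0 0 0 .28 1; 0 0 0 0 0 .3 1' >/dev/null
python3 -m handwheel '0 0 0 0 0 .04 1; 0 0 0 0 0 .08 1; 0 0 0 0 0 .12 1; 0 0 0 0 0 .12 1; 0 0 0 0 0 .12 1'
python3 - <<'E'
from h import *; from plant import bot,viewer
p=viewer.capture("top")
for n,uv,z in [("tongue mid",(298,433),92),("tip",(304,467),82),("hingemid",(246.5,90),66),("lid mid top",(280,217),105)]:
    print(n,np.round(ray(p,(np.array(uv)+.5)/4-.5+[260,110],z),1))
o=bot.get_obs(); print(o["joint_positions"])
E
```

```text
time: 10.97
tool_pos: [399.2, -245.4, 223.3]
tcp_rot: [3.134, -0.514, 0.088]
contact_force: [-0.5, 0.1, 0.2]
grip_width: 92.0
finger_force: 0.0
tongue mid [ 464.7 -241.2   92. ]
tip [ 440.7 -247.1   82. ]
hingemid [ 728.2 -217.6   66. ]
lid mid top [ 620.5 -230.7  105. ]
[-1.03017237  0.0749729   2.0112522   0.59478137  0.89927155  0.11473204]
```

```bash
python3 - <<'E'
from h import *; from plant import bot
o=bot.get_obs(); H=np.array([464,-241.3,82.]); th=np.radians(30); yaw=.085
z=np.array([np.sin(th)*np.cos(yaw),np.sin(th)*np.sin(yaw),-np.cos(th)])
for b in (70,0): print(rows(H+(19-b)*z,[np.pi,-th,yaw],o))
E
```

```text
(array([-0.133,  0.008,  1.038]), array([0.0019, 0.0031, 0.0006]))
(array([-0.126,  0.004,  1.738]), array([0.0019, 0.0031, 0.0006]))
```

```bash
python3 -m handwheel '-.13 0 .3 .002 .003 0 1; -.13 0 .6 .002 .003 0 1; -.13 0 .9 .002 .003 0 1; -.13 0 1 .002 .003 0 1; -.13 0 1 .002 .003 0 1' 
python3 -m handwheel '0 0 .2 0 0 0 1; 0 0 .4 0 0 0 1; 0 0 .6 0 0 0 1; 0 0 .73 0 0 0 1; 0 0 .73 0 0 0 1; 0 0 .73 0 0 0 1'
python3 - <<'E'
from h import *; from plant import bot,viewer
o=bot.get_obs(); print(o["joint_positions"])
z=R.from_euler('xyz',o["tcp_rot"]).apply([0,0,1]); print(o["tool_pos"]-19*z)
p=viewer.capture("scene"); cv2.imwrite("pics/s3.png",cv2.resize(p["frame"][130:280,90:290,::-1],None,fx=4,fy=4,interpolation=cv2.INTER_CUBIC))
E
```

```text
time: 11.43
tool_pos: [436.6, -241.4, 127.2]
tcp_rot: [-3.135, -0.521, 0.082]
contact_force: [-0.8, 0.1, -0.3]
grip_width: 91.8
finger_force: 0.0
time: 11.93
tool_pos: [473.1, -239.7, 66.6]
tcp_rot: [-3.138, -0.524, 0.081]
contact_force: [0.0, -0.4, 0.7]
grip_width: 91.8
finger_force: 0.0
[-0.86889958  0.44443271  2.08815203  1.00731259  0.5048635  -0.25584476]
[ 463.59796148 -240.54974206   83.06244907]
```

View pics/s3.png

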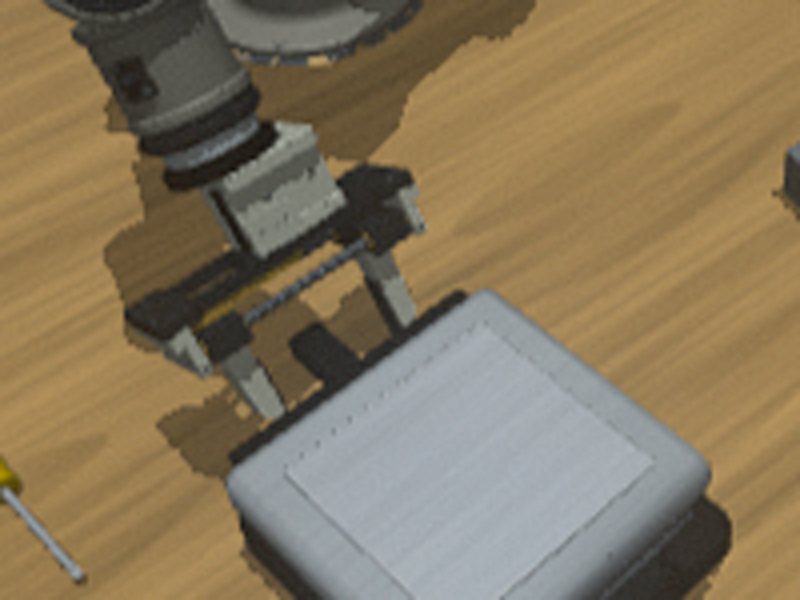

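The fingers, at about (265,400) and (397,310) in the crop, straddle the tongue at (325,355) centrally. I close them now.

```bash
python3 -m handwheel '0 0 0 0 0 0 -1; 0 0 0 0 0 0 -1; 0 0 0 0 0 0 -1; 0 0 0 0 0 0 -1; 0 0 0 0 0 0 -1; 0 0 0 0 0 0 -1; 0 0 0 0 0 0 -1; 0 0 0 0 0 0 -1'
python3 - <<'E'
from h import *; from plant import bot
o=bot.get_obs(); Rc=R.from_euler('xyz',o["tcp_rot"]); yaw=.085
G=o["tool_pos"]; P=np.array([728,-217.6,66.]); ax=np.array([-np.sin(yaw),np.cos(yaw),0])
for a in np.radians([7,14,21,28,35,40,45]):
    for A in (ax,):
        Q=R.from_rotvec(A*a); T=P+Q.apply(G-P); Rt=Q*Rc
        print(round(np.degrees(a)),np.round(T,0),np.round(Rc.inv().apply(T-G)/100,3),np.round((Rc.inv()*Rt).as_rotvec()/np.pi,4))
E
```

```text
time: 12.65
tool_pos: [472.7, -239.4, 65.5]
tcp_rot: [-3.137, -0.523, 0.078]
contact_force: [-0.1, -0.4, -0.5]
grip_width: 42.9
finger_force: 0.0
7 [ 475. -239.   97.] [ 0.172 -0.001 -0.261] [-0.0002 -0.0389  0.    ]
14 [ 480. -239.  127.] [ 0.375 -0.003 -0.5  ] [-0.0004 -0.0778  0.0001]
21 [ 489. -238.  157.] [ 0.605 -0.004 -0.712] [-7.000e-04 -1.167e-01  1.000e-04]
28 [ 502. -237.  186.] [ 0.859 -0.006 -0.894] [-0.0009 -0.1556  0.0002]
35 [ 519. -236.  213.] [ 1.134 -0.008 -1.044] [-0.0011 -0.1944  0.0002]
40 [ 532. -234.  230.] [ 1.34  -0.009 -1.13 ] [-1.300e-03 -2.222e-01  2.000e-04]
45 [ 547. -233.  247.] [ 1.553 -0.01  -1.198] [-0.0014 -0.25    0.0003]
```

```bash
python3 -m handwheel '0 0 0 0 0 0 -1; 0 0 0 0 0 0 -1; 0 0 0 0 0 0 -1; 0 0 0 0 0 0 -1; 0 0 0 0 0 0 -1; 0 0 0 0 0 0 -1; 0 0 0 0 0 0 -1; 0 0 0 0 0 0 -1'
python3 -m handwheel '.083 0 -.134 0 -.0194 0 -1; .083 0 -.134 0 -.0194 0 -1; .172 0 -.261 0 -.0389 0 -1; .172 0 -.261 0 -.0389 0 -1; .172 0 -.261 0 -.0389 0 -1'
```

```text
time: 13.32
tool_pos: [473.3, -244.7, 66.3]
tcp_rot: [3.135, -0.524, 0.078]
contact_force: [-2.1, -14.4, -2.2]
grip_width: 26.1
finger_force: 29.9
time: 13.73
tool_pos: [475.5, -244.4, 98.6]
tcp_rot: [3.133, -0.402, 0.082]
contact_force: [-7.9, -17.8, -1.8]
grip_width: 26.2
finger_force: 29.9
```

Gripped at 26 mm with 30 N, and the lid is starting up. A sideways pull of about 15 N means the handle sits about 5 mm to -y, so I relieve that while lifting.

```bash
python3 -m handwheel '.083 .02 -.134 0 -.0194 0 -1; .172 .04 -.261 0 -.0389 0 -1; .27 .05 -.383 0 -.0583 0 -1; .375 .05 -.5 0 -.0778 0 -1; .375 .05 -.5 0 -.0778 0 -1'
python3 -m handwheel '.083 0 -.134 0 -.0194 0 -1; .172 0 -.261 0 -.0389 0 -1; .27 0 -.383 0 -.0583 0 -1; .375 0 -.5 0 -.0778 0 -1; .375 0 -.5 0 -.0778 0 -1'
python3 - <<'E'
from h import *; from plant import bot,viewer
o=bot.get_obs(); print(o["joint_positions"])
z=R.from_euler('xyz',o["tcp_rot"]).apply([0,0,1]); g=o["tool_pos"]-19*z; d=np.array([728,-217.6,66])-g
print(g,np.degrees(np.arctan2(-d[2],np.hypot(d[0],d[1]))-np.arctan2(16,262)), np.linalg.norm(d))
E
```

```text
time: 14.15
tool_pos: [490.8, -242.8, 159.5]
tcp_rot: [-3.139, -0.153, 0.084]
contact_force: [-6.7, -2.1, -0.5]
grip_width: 25.8
finger_force: 30.0
time: 14.57
tool_pos: [520.0, -239.8, 214.0]
tcp_rot: [-3.137, 0.093, 0.084]
contact_force: [-8.0, 3.6, 4.0]
grip_width: 25.6
finger_force: 30.0
[-0.53786337  0.48950146  1.33115466 -0.0508637   1.39957892  0.96013486]
[ 521.77335665 -239.73900877  232.94926961] 35.33656740621752 266.2548079572953
```

```bash
python3 -m handwheel '.083 0 -.134 0 -.0194 0 -1; .172 0 -.261 0 -.0389 0 -1; .245 0 -.355 0 -.0539 0 -1; .245 0 -.355 0 -.0539 0 -1; .245 0 -.355 0 -.0539 0 -1; .245 0 -.355 0 -.0539 0 -1; .245 0 -.355 0 -.0539 0 -1; .245 0 -.355 0 -.0539 0 -1'
python3 - <<'E'
from h import *; from plant import bot,viewer
o=bot.get_obs(); print(np.abs(o["dq"]).max())
z=R.from_euler('xyz',o["tcp_rot"]).apply([0,0,1]); g=o["tool_pos"]-19*z; d=np.array([728,-217.6,66])-g
print(g,np.degrees(np.arctan2(-d[2],np.hypot(d[0],d[1]))-np.arctan2(16,262)), np.linalg.norm(d))
p=viewer.capture("scene"); cv2.imwrite("pics/s4.png",cv2.resize(p["frame"][:,:,::-1],None,fx=1.5,fy=1.5))
E
```

```text
time: 15.23
tool_pos: [545.6, -237.2, 245.2]
tcp_rot: [-3.133, 0.261, 0.084]
contact_force: [-3.4, 8.2, 1.2]
grip_width: 25.8
finger_force: 30.0
0.0017318683323214528
[ 550.51762012 -236.90982407  263.59904894] 44.40770961416043 266.30480397214495
```

View pics/s4.png

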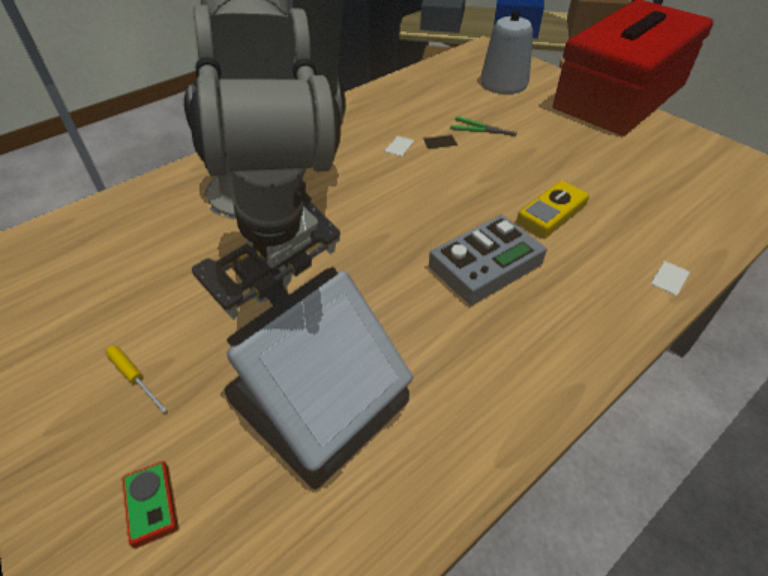

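The picture shows the lid held open by its handle at about (285,290). The keys are up at (457,250), (482,240) and (507,230), and the multimeter, screwdriver and radio are where they were. The tool has turned 45.0° and the geometry gives 44.4°, so I hand it in.

```bash
python3 -c "
from plant import bot
print(bot.close_job())"
```

```text
the job is handed in; nothing more can be done
None
```

The job is handed in: the round, square and bar keys were pressed in order with the lid shut, and the arm is holding the lid still by its handle at about 44–45°; the hand-in call returned no verdict.

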